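# Third hand: seat a bearing block on its pins and hold it down

## Robot

A 6-joint arm with a two-finger parallel gripper is mounted at the origin on a cart in front of the work surface, level with it; the furniture and walls round the work are solid. World frame = base frame: x ahead of the robot, y to its left, z up, the work surface at z = 0. Lengths are in m, angles in rad, forces in N, time in s.
With the tool pointing down it reaches from about 0.3 to 0.775 m from the base axis. Payload 14.6 kg.
Tool frame: the origin (TCP) lies on the centre line of the jaws, within the pads' length; the fingertips stand ctrl.tcp_to_tips ahead of it and the grasp point (between the pads) lies 2 mm behind it (ctrl.tcp_to_tips is the distance from the TCP to the fingertips, in m); z points along the fingers, y is the line along which they close (so a half turn about z gives the same grasp; the last joint's range is limited). The gripper opens to 94 mm and grips with 3 to 60 N. Pads are 16 mm wide; open, the fingers measure 119 mm over their backs; the gripper's body (75 mm by 177 mm) begins 78 mm behind the grasp point.
Start: joints at [-1.25, 0.3, 1.521, -0, 1.321, -0.067], TCP at [0.208, -0.509, 0.222] pointing down, gripper open.
Joint ranges: [-3.03, 3.03], [-0.79, 2.21], [0.23, 2.52], [-1.04, 4.18], [0, 3.07], [-2.55, 2.55]. Speed limits (rad/s): [2.22, 2.22, 2.57, 3.14, 3.14, 3.14].

## Interface

Orientations are given as [roll, pitch, yaw] about the fixed x, y, z axes, in that order (R = Rz(yaw) Ry(pitch) Rx(roll)).
In Python, from station import telemetry, viewer, hand_in, ctrl gives the robot as it stands.
- The arm moves only by the tool step_arm, never from a script. Its argument "plan" is a list of rows, each an object of numbers: "dx", "dy", "dz": the shift along the tool's x, y, z scaled (see below); "rx", "ry", "rz": the turn, a rotation vector about the tool's x, y, z scaled (see below); "claw": the closure, from 0 (fully open) to 1 (shut). In form: [{"dx": .., "dy": .., "dz": .., "rx": .., "ry": .., "rz": .., "claw": ..}, ...]. A call has 1 to 10 rows; each row shifts and turns the commanded pose from where the row before left it, along the tool's axes as they then stand; what a row does not reach is not made up. The controller multiplies each number of a shift by 0.1 m and each number of a turn by 90 degrees. A row lasts 1/10 s, in which the tool goes at most 50 mm and 8.59 degrees, less where a joint would pass 70% of its speed; a pose out of reach is approached as far as the arm can. A call with a number of a shift or a turn outside -1 to 1 is refused whole. A call with a gripper value outside its range is refused whole. The fingers move at their own pace and stop on an object; "grip_force" is the grip in N (left out, the last holds). Time passes only in rows, so rows that do not move let the fingers close. It gives the time, the measured TCP pose, the force, the opening and the grip force at its end, in the units of the state.
- telemetry.get_obs(): the state, without advancing time (a new reading comes with each control period).
- viewer.camera(name): name is "scene" or "top" or "wrist"; returns a dict with "img" (480x640x3 uint8, red, green, blue), "z_map" (480x640 float32, m along the optical axis (not along the pixel's ray), 0 where there is no reading), "fx", "fy", "cx", "cy" (pixels), "R" (3x3) and "t" (3): a world point X has camera coordinates R X + t; the wrist camera has in their place "tool_from_camera" (4x4, takes a point from camera to tool coordinates, whose origin is the TCP and whose axes are the flange's). Camera axes: x right, y down, z forward; pixel columns grow to the right and rows downward; lengths in m; the calibration is good to about 2 mm. A picture is of the moment at which its call begins: read the wrist's pose just before it.
- hand_in(): hands the job in; it is judged then, once.
Trained networks look in a picture, given as the dict that the camera call returned (one of the last four; its "shot" number tells which), for a name from the list of things; names that differ only in an ending like _2 or _b are one class to them, and where a whole thing is asked for, a point or a joint stands for the part that bears it (a point fixed in the world has none). Each returns a list of dicts, best first, with "score" (0 to 1); they miss things now and then, are a little off and sometimes report something else, mostly with a low value. They report only what shows in the picture. A call takes as long as a camera call.
- viewer.recognise(target, picture): "rect" ([left, top, right, bottom] in pixels, round what is visible of it).
The state is a dict: "time_s": time; "qpos": joint angles; "joint_vel": joint speeds; "tau": joint torques, N m; "ee_pos": TCP position; "eef_rot": TCP orientation; "force": force on the tool from outside, world axes, zero at the start; "moment": the same for the moment, N m; "grip_width": finger opening in m; "grip_force": force on a finger pad.
Only numpy, scipy, OpenCV 4.12 (cv2) and the standard library are available. Lean on these libraries where they do the work, as an engineer would, in place of code of your own. Each camera call takes 0.05 s, during which the arm holds its last target. There are 200 camera calls.

## Task

Put the blue bearing block onto the assembly nest so that both locating pins come up through the holes of its foot, then press it down on the sprung platen with a steady push of 10 to 18 newtons (pointer in the green of the scale) and keep that push for at least three seconds, so that a colleague can drive the screws. Do not push the platen down to its bottom stop, and leave the other things on the bench where they are. Finish while still holding the block down: do not let go.

Things in the scene. Friction and masses are not known exactly. Their poses are not given: they have to be found in the camera images.
- bearing_block: Loose blue bearing block, about 0.2 kg, 61 mm high. Foot 56 (x) x 112 (y) x 8 mm thick with two vertical 12 mm through holes on its y axis, 42 mm either side of the centre. On its middle stands a round-topped housing with flat faces, 16 mm thick (x), 50 mm wide (y). Origin: centre of the underside, z up. Fits either way round.
- nest: Nest fixed on the bench: grey base 110 (x) x 160 (y) x 12 mm, origin at the centre of its underside, z up. Two upright 8 mm steel pins on its y axis, 42 mm either side of the centre, tips 88 mm above the bench (top 10 mm conical). Between them the aluminium platen, 60 x 66 mm. 43 mm to -x a white scale post, 58 mm high: the platen's black pointer is in the green at 10 to 18 N, in the red above.
- nest_seat (a point): Point fixed to the nest at the centre of the unpressed platen's top, 60 mm above the bench; the centre of the block's underside belongs over it, the block's y axis along the nest's y axis (either way round). Axes as the nest's.
- platen (a joint): How far the sprung platen is pressed down, 0 (up) to 0.028 m (bottom stop). It carries 4 N before it moves, then 0.7 N more per mm: load = 4 N + 700 N/m x value (10 N at 0.0086 m, 14 N at 0.0143 m, 18 N at 0.020 m). The block's weight counts in this load but does not move the platen by itself.
- screwdriver: Bystander: screwdriver with a red handle, 222 mm long, lying on the bench. Leave alone.
- torch_up: Bystander: black torch standing upright, 34 mm wide, 106 mm high. Leave alone.
- mug: Bystander: white enamel mug, 82 mm wide, 84 mm high. Leave alone.
- flux_bottle: Bystander: small brown bottle with a black cap, 39 mm wide, 84 mm high. Leave alone.
- tape_yellow: Bystander: small roll of yellow tape, 59 mm wide, 18 mm high, lying flat. Leave alone.
- block_grip (a point): Middle of the block's housing, 40 mm above the underside (origin) of the block, axes as the block's: grip here across the 16 mm, along the block's x.

How it is judged:
By the outcome, as a careful person would: the job done as asked, in the order asked, and still so for the second after the job is handed in, while the arm keeps its last pose, push and grip.
It also fails if it takes over 45 s, if anything falls off the work surface, if the arm or the gripper's body presses on something with over 40 N, if the wrist force passes 120 N, or if a joint passes its speed limit or range.

## Working session

There is one attempt and no reset: what is moved stays moved. The work goes in short steps, Python scripts to look and compute and a tool call to move; the robot and the scene stay as the last step left them, time stands still between calls to the robot, and variables do not carry over. Pictures are saved under pics/ and viewed, at most 10 in all, crops included, and the job is handed in when it is done.

Besides the shell and the picture viewer there is one more tool, called after ">>>" as name([rows], argument=value, ...), one row to a line, values as JSON. step_arm: Moves the arm, as the interface text tells. Shifts and turns lie within -1 to 1; 1 stands for 0.1 m of shift or 90 degrees of turn. Its arguments: {"type":"object","properties":{"plan":{"type":"array"},"grip_force":{"type":"number"}},"required":["plan"]}

```bash
mkdir -p pics; ls; python3 - <<'E'
from station import telemetry, viewer, ctrl
import cv2,numpy as np
print(telemetry.get_obs(), ctrl.tcp_to_tips)
ims=[]
for n in ("top","scene"):
    p=viewer.camera(n); ims.append(p["img"]); np.savez(n+".npz",**{k:v for k,v in p.items()})
    print(n,p["fx"],p["R"].tolist(),p["t"])
    for t in ("bearing_block","nest","mug","torch_up","flux_bottle","screwdriver","tape_yellow"):
        print(t,[(d["rect"],round(d["score"],2)) for d in viewer.recognise(t,p)[:2]])
    cv2.imwrite(f"pics/{n}0.png",p["img"][:,:,::-1])
E
```

```text
pics
{'time_s': 0.0, 'qpos': array([-1.24957792e+00,  3.00451416e-01,  1.52158903e+00, -3.86904443e-06,
        1.32071929e+00, -6.66092787e-02]), 'joint_vel': array([-4.61375100e-05,  4.50765333e-04,  8.79525852e-04, -3.48504228e-04,
        2.15770554e-03,  7.48451250e-04]), 'tau': array([ 4.41848943e-04, -5.31808448e+01, -3.52735376e+01,  7.08719459e-02,
        2.44613987e-02, -8.55178951e-05]), 'ee_pos': array([ 0.20791012, -0.50891709,  0.22189376]), 'eef_rot': array([-3.14042792e+00, -7.39413340e-05,  3.87828598e-01]), 'force': array([-0.41450879,  0.03932281,  0.40986472]), 'moment': array([ 0.02035829, -0.01916048, -0.01529623]), 'grip_force': 0.0, 'grip_width': 0.09423508368923092} 0.017
top 440.89243985704286 [[-0.02749661417720437, -0.9994494397492797, -0.018567541400008786], [-0.9807162239936523, 0.030567333145633202, -0.1930319303638562], [0.1934932148795474, 0.012901764577566492, -0.9810167787894163]] [-0.32762426  0.57495256  0.7995244 ]
bearing_block [([331.7, 254.0, 395.3, 298.8], 0.85)]
nest [([162.0, 205.1, 248.0, 272.7], 0.68)]
mug [([243.6, 131.9, 292.9, 181.6],
[... 296 characters left out ...]
388889820093 [[0.8529598756007137, -0.5219737357362172, 0.0016940533616399186], [-0.2879372141985384, -0.47322168101397866, -0.8325583470831873], [0.4353752534249041, 0.709651083152757, -0.5539347695219345]] [-0.6579135   0.07262637  1.05973193]
bearing_block [([283.5, 291.0, 360.9, 348.1], 0.87), ([262.7, 189.1, 303.6, 215.9], 0.38)]
nest [([245.6, 184.8, 329.4, 247.7], 0.73), ([368.6, 348.8, 409.2, 381.5], 0.19)]
mug [([359.0, 186.4, 412.3, 238.0], 0.57)]
torch_up [([365.0, 216.3, 383.2, 273.0], 0.79), ([261.6, 185.9, 302.8, 215.0], 0.43)]
flux_bottle [([228.4, 313.2, 257.0, 367.4], 0.81)]
screwdriver [([181.8, 267.3, 247.0, 308.8], 0.76)]
tape_yellow [([370.1, 348.2, 409.9, 382.2], 0.82)]
```

View pics/top0.png

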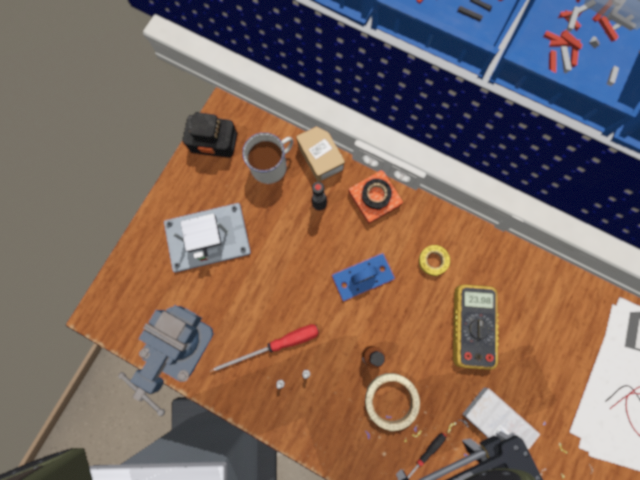

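View pics/scene0.png

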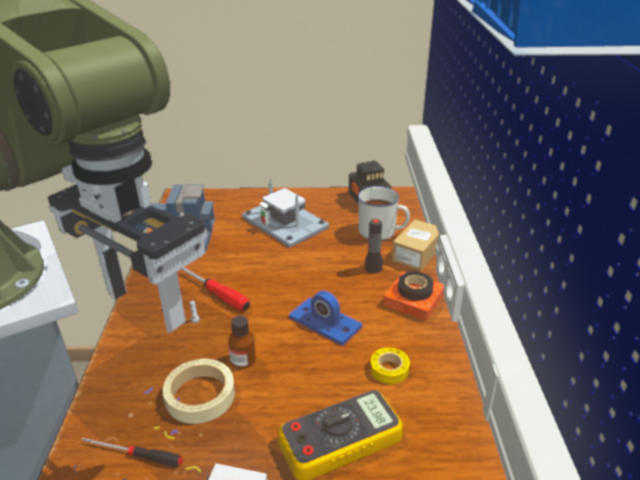

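The top picture shows the block at about (363,277) and the nest at (205,238), with its long side close to image horizontal. The scene picture agrees. The flux bottle at (373,357) and the tape at (434,261) are the block's neighbours. Next I measure the poses from depth.

```bash
cat > h.py <<'E'
import numpy as np,cv2
def world(p):
    v,u=np.mgrid[:480,:640]; z=p["z_map"]
    c=np.stack([(u-p["cx"])/p["fx"]*z,(v-p["cy"])/p["fy"]*z,z],-1)
    return (c-p["t"])@p["R"]          # R^T (c-t)
def rect(pts):
    r=cv2.minAreaRect(pts.astype(np.float32)*1000); b=cv2.boxPoints(r)/1000
    e=[b[1]-b[0],b[2]-b[1]]; l=max(e,key=np.linalg.norm)
    return np.array(r[0])/1000,np.array(r[1]),np.arctan2(l[1],l[0])%np.pi
E
python3 - <<'E'
import numpy as np,cv2
from h import *
for n in("top","scene"):
    p=dict(np.load(n+".npz")); W=world(p); ok=p["z_map"]>0
    hsv=cv2.cvtColor(p["img"],cv2.COLOR_RGB2HSV)
    box=dict(top=((325,405,245,305),(155,255,195,280)),scene=((275,370,280,355),(235,335,175,252)))[n]
    u0,u1,v0,v1=box[0]; s=np.s_[v0:v1,u0:u1]
    m=(hsv[s][...,0]>95)&(hsv[s][...,0]<130)&(hsv[s][...,1]>110)&ok[s]; P=W[s][m]
    print(n,"bench z",np.median(W[s][~m&ok[s]][:,2]))
    f=P[(P[:,2]<.016)&(P[:,2]>.001)]; print("block foot",len(f),rect(f[:,:2]),"z",np.median(f[:,2]))
    h=P[P[:,2]>.025]; print(" housing",len(h),h[:,:2].mean(0),rect(h[:,:2]),h[:,2].max())
    u0,u1,v0,v1=box[1]; s=np.s_[v0:v1,u0:u1]; Q=W[s][ok[s]]; S=hsv[s][ok[s]][:,1]
    b=Q[(Q[:,2]>.006)&(Q[:,2]<.02)&(S<90)]; print("nest base",len(b),rect(b[:,:2]),np.median(b[:,2]))
    t=Q[(Q[:,2]>.05)&(Q[:,2]<.07)&(S<90)]; print(" platen",len(t),rect(t[:,:2]),t[:,:2].mean(0),np.median(t[:,2]))
    t=Q[(Q[:,2]>.07)]; print(" pins",t[:8])
    for k,(a,c) in {"mug":(266,160),"torch":(318,197),"flux":(373,357)}.items():
        if n=="top": print(k,W[c,a])
E
```

```text
top bench z 2.376095358885491e-05
block foot 1092 (array([ 0.49467996, -0.43785056]), array([ 52.99824524, 109.43747711]), np.float32(1.9470636)) z 0.008134940555924054
 housing 250 [ 0.49320262 -0.43508718] (array([ 0.49429959, -0.4372818 ]), array([17.1146946 , 49.69944382]), np.float32(1.9416809)) 0.06405596665392156
nest base 2739 (array([ 0.58544031, -0.12148723]), array([110.64700317, 160.32362366]), np.float32(1.7814765)) 0.011720316756124947
 platen 1195 (array([ 0.58249573, -0.12374527]), array([86.18574524, 83.0103302 ]), np.float32(0.63781434)) [ 0.58142639 -0.12262625] 0.05954531009958148
 pins [[ 0.59461541 -0.16277749  0.08919869]
 [ 0.59581566 -0.16341988  0.08401264]
 [ 0.59708352 -0.16402002  0.07854508]
 [ 0.59339277 -0.16210792  0.08629274]
 [ 0.59367888 -0.16364947  0.08485412]
 [ 0.59451541 -0.16465741  0.0811261 ]
 [ 0.59537347 -0.16566123  0.07730619]
 [ 0.59233887 -0.16125579  0.08262729]]
mug [ 0.72951115 -0.25111569  0.05501347]
torch [ 0.64134342 -0.35310711  0.08096216]
flux [ 0.34411585 -0.44157998  0.08455784]
scene bench z 0.0005309452108585842
block fo
[... 179 characters left out ...]
28085, -0.43787021]), array([17.15629959, 51.14989853]), np.float32(1.9722565)) 0.06225114670220286
nest base 1469 (array([ 0.58641394, -0.12231505]), array([112.90586853, 162.3013916 ]), np.float32(1.7755803)) 0.01236168510593316
 platen 687 (array([ 0.57735895, -0.12452113]), array([80.21056366, 89.66243744]), np.float32(1.756591)) [ 0.5792421  -0.12630399] 0.05984317483055682
 pins [[ 0.57673497 -0.08114542  0.08952366]
 [ 0.57733836 -0.08476863  0.09097216]
 [ 0.57774469 -0.07866984  0.08579368]
 [ 0.57889423 -0.08114314  0.08658646]
 [ 0.57795336 -0.07791447  0.08303687]
 [ 0.57735941 -0.08412698  0.08598514]
 [ 0.57748432 -0.07861567  0.0811131 ]
 [ 0.57849672 -0.08139359  0.08208724]]
```

>>> step_arm([
  {"dx":0.29,"dy":0.043},
  {"dx":0.29,"dy":0.043},
  {"dx":0.29,"dy":0.043},
  {"dx":0.29,"dy":0.043},
  {"dx":0.29,"dy":0.043},
  {"dx":0.29,"dy":0.043},
  {"dx":0.29,"dy":0.043},
  {"dx":0.29,"dy":0.043},
  {"dx":0.29,"dy":0.043},
  {"dx":0.29,"dy":0.043},
])

```text
$.plan[0]: bad value
```

>>> step_arm([
  {"rz":-0.09},
  {"rz":-0.09},
  {"rz":-0.09},
  {"rz":-0.09},
  {"rz":-0.09},
  {"rz":-0.09},
  {"rz":-0.09},
  {"rz":-0.09},
  {"rz":-0.09},
  {"rz":-0.09},
])

```text
$.plan[0]: bad value
```

>>> step_arm([
  {"rz":-0.09},
  {},
  {},
])

```text
$.plan[0]: bad value
```

```bash
cat >> h.py <<'E'
from scipy.spatial.transform import Rotation as Ro
def wristworld(o,p):
    v,u=np.mgrid[:480,:640]; z=p["z_map"]
    c=np.stack([(u-p["cx"])/p["fx"]*z,(v-p["cy"])/p["fy"]*z,z,np.ones_like(z)],-1)
    T=np.eye(4); T[:3,:3]=Ro.from_euler("xyz",o["eef_rot"]).as_matrix(); T[:3,3]=o["ee_pos"]
    return (c@(T@p["tool_from_camera"]).T)[...,:3]
def to_tool(o,d): return Ro.from_euler("xyz",o["eef_rot"]).as_matrix().T@np.asarray(d)
E
python3 - <<'E'
from station import telemetry, viewer
from h import *
o=telemetry.get_obs(); p=viewer.camera("wrist"); cv2.imwrite("pics/w1.png",p["img"][:,:,::-1])
print(o["time_s"],o["ee_pos"],o["eef_rot"],o["qpos"]); W=wristworld(o,p)
print(p["tool_from_camera"].round(3).tolist(),p["fx"])
hsv=cv2.cvtColor(p["img"],cv2.COLOR_RGB2HSV)
m=(hsv[...,0]>95)&(hsv[...,0]<130)&(hsv[...,1]>110)&(p["z_map"]>0)&(np.hypot(W[...,0]-.495,W[...,1]+.4385)<.09); P=W[m]
f=P[(P[:,2]<.016)&(P[:,2]>.003)]; print("foot",len(f),rect(f[:,:2]),np.median(f[:,2]))
h=P[P[:,2]>.025]; print("housing",len(h),rect(h[:,:2]),h[:,2].max() if len(h) else 0)
E
```

```text
0.8 [ 0.20796556 -0.50914329  0.22242907] [-3.14157417e+00 -1.59735799e-05  3.87828313e-01] [-1.24962074e+00  2.99893406e-01  1.52104754e+00  1.51797058e-05
  1.32067121e+00 -6.66564884e-02]
[[-0.0, -0.957, -0.289, 0.084], [1.0, -0.0, -0.0, 0.001], [0.0, -0.289, 0.957, -0.162], [0.0, 0.0, 0.0, 1.0]] 333.2349003601324
foot 0 (array([0., 0.]), array([0., 0.]), np.float32(0.0)) nan
housing 0 (array([0., 0.]), array([0., 0.]), np.float32(0.0)) 0
  return _methods._mean(a, axis=axis, dtype=dtype,
  ret = ret.dtype.type(ret / rcount)
```

View pics/w1.png

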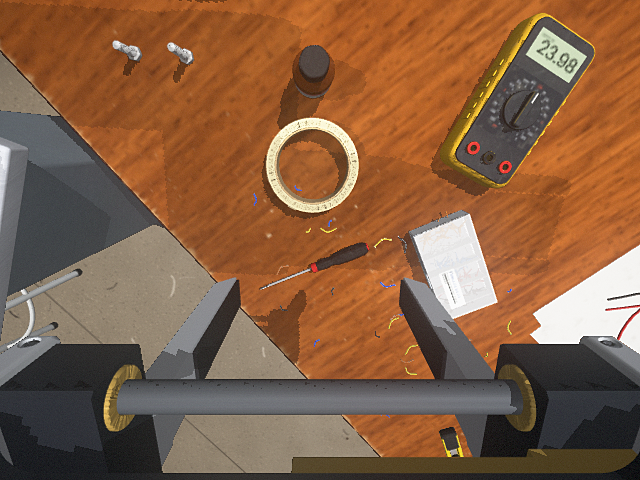

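The moves were refused, so the arm is still at the start; the picture shows only the flux bottle (315,70) and the clutter. I think every row needs all its numbers.

>>> step_arm([
  {"dx":0.29,"dy":0.043,"dz":0,"rx":0,"ry":0,"rz":0,"claw":0},
  {"dx":0.29,"dy":0.043,"dz":0,"rx":0,"ry":0,"rz":0,"claw":0},
  {"dx":0.29,"dy":0.043,"dz":0,"rx":0,"ry":0,"rz":0,"claw":0},
  {"dx":0.29,"dy":0.043,"dz":0,"rx":0,"ry":0,"rz":0,"claw":0},
  {"dx":0.29,"dy":0.043,"dz":0,"rx":0,"ry":0,"rz":0,"claw":0},
  {"dx":0.29,"dy":0.043,"dz":0,"rx":0,"ry":0,"rz":0,"claw":0},
  {"dx":0.29,"dy":0.043,"dz":0,"rx":0,"ry":0,"rz":0,"claw":0},
  {"dx":0.29,"dy":0.043,"dz":0,"rx":0,"ry":0,"rz":0,"claw":0},
  {"dx":0.29,"dy":0.043,"dz":0,"rx":0,"ry":0,"rz":0,"claw":0},
  {"dx":0.29,"dy":0.043,"dz":0,"rx":0,"ry":0,"rz":0,"claw":0},
])

```text
time_s: 1.85
ee_pos: [0.4938, -0.4389, 0.2224]
eef_rot: [-3.142, 0.0, 0.388]
force: [0.6, -0.3, -0.7]
grip_width: 0.094
grip_force: 0.0
```

>>> step_arm([
  {"dx":0,"dy":0,"dz":0,"rx":0,"ry":0,"rz":-0.09,"claw":0},
  {"dx":0,"dy":0,"dz":0,"rx":0,"ry":0,"rz":-0.09,"claw":0},
  {"dx":0,"dy":0,"dz":0,"rx":0,"ry":0,"rz":-0.09,"claw":0},
  {"dx":0,"dy":0,"dz":0,"rx":0,"ry":0,"rz":-0.09,"claw":0},
  {"dx":0,"dy":0,"dz":0,"rx":0,"ry":0,"rz":-0.09,"claw":0},
  {"dx":0,"dy":0,"dz":0,"rx":0,"ry":0,"rz":-0.09,"claw":0},
  {"dx":0,"dy":0,"dz":0,"rx":0,"ry":0,"rz":-0.09,"claw":0},
  {"dx":0,"dy":0,"dz":0,"rx":0,"ry":0,"rz":-0.09,"claw":0},
  {"dx":0,"dy":0,"dz":0,"rx":0,"ry":0,"rz":-0.09,"claw":0},
  {"dx":0,"dy":0,"dz":0,"rx":0,"ry":0,"rz":-0.09,"claw":0},
])

```text
time_s: 2.85
ee_pos: [0.4927, -0.4393, 0.2224]
eef_rot: [-3.142, -0.0, 1.807]
force: [0.2, -1.1, -0.1]
grip_width: 0.0943
grip_force: 0.0
```

>>> step_arm([
  {"dx":0,"dy":0,"dz":0,"rx":0,"ry":0,"rz":-0.09,"claw":0},
  {"dx":0,"dy":0,"dz":0,"rx":0,"ry":0,"rz":0,"claw":0},
  {"dx":0,"dy":0,"dz":0,"rx":0,"ry":0,"rz":0,"claw":0},
])

```text
time_s: 3.15
ee_pos: [0.4927, -0.4393, 0.2224]
eef_rot: [-3.142, -0.0, 1.939]
force: [0.6, 0.8, -0.1]
grip_width: 0.0941
grip_force: 0.0
```

```bash
cat > look.py <<'E'
import sys
from station import telemetry, viewer
from h import *
o=telemetry.get_obs(); p=viewer.camera("wrist"); cv2.imwrite(f"pics/{sys.argv[1]}.png",p["img"][:,:,::-1])
print(o["time_s"],o["ee_pos"],o["eef_rot"],o["qpos"]); W=wristworld(o,p)
hsv=cv2.cvtColor(p["img"],cv2.COLOR_RGB2HSV)
m=(hsv[...,0]>95)&(hsv[...,0]<130)&(hsv[...,1]>110)&(p["z_map"]>0)&(np.hypot(W[...,0]-.495,W[...,1]+.4385)<.09); P=W[m]
f=P[(P[:,2]<.016)&(P[:,2]>.003)]; print("foot",len(f),rect(f[:,:2]),np.median(f[:,2]))
h=P[P[:,2]>.025]; print("housing",len(h),rect(h[:,:2]),h[:,2].max())
E
python3 look.py w2
```

```text
3.15 [ 0.49270344 -0.43929128  0.22236407] [-3.14154957e+00 -1.18271505e-04  1.93858847e+00] [-7.83629162e-01  5.52200322e-01  1.16639383e+00  8.90441313e-06
  1.42312407e+00 -1.15142262e+00]
foot 3417 (array([ 0.49675424, -0.43840631]), array([ 55.45183182, 111.97850037]), np.float32(1.9468619)) 0.007836272492115715
housing 726 (array([ 0.49593497, -0.43600235]), array([127.86032104,  51.91359329]), np.float32(0.40625486)) 0.33825926895237224
```

View pics/w2.png

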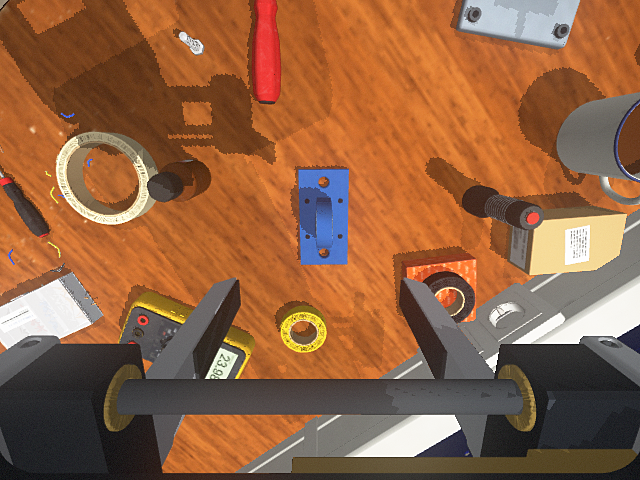

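The block shows at (324,215), aligned with the jaws and clear of its neighbours; the torch at (500,205) is well to the side. I go down and grip.

>>> step_arm([
  {"dx":0,"dy":0.032,"dz":0.2,"rx":0,"ry":0,"rz":-0.006,"claw":0},
  {"dx":0,"dy":0,"dz":0.25,"rx":0,"ry":0,"rz":0,"claw":0},
  {"dx":0,"dy":0,"dz":0.25,"rx":0,"ry":0,"rz":0,"claw":0},
  {"dx":0,"dy":0,"dz":0.25,"rx":0,"ry":0,"rz":0,"claw":0},
  {"dx":0,"dy":0,"dz":0.25,"rx":0,"ry":0,"rz":0,"claw":0},
  {"dx":0,"dy":0,"dz":0.25,"rx":0,"ry":0,"rz":0,"claw":0},
  {"dx":0,"dy":0,"dz":0.2,"rx":0,"ry":0,"rz":0,"claw":0},
  {"dx":0,"dy":0,"dz":0.12,"rx":0,"ry":0,"rz":0,"claw":0},
  {"dx":0,"dy":0,"dz":0.07,"rx":0,"ry":0,"rz":0,"claw":0},
  {"dx":0,"dy":0,"dz":0,"rx":0,"ry":0,"rz":0,"claw":0},
])

```text
time_s: 4.2
ee_pos: [0.4956, -0.4381, 0.0381]
eef_rot: [-3.141, -0.001, 1.951]
force: [-0.4, 0.8, 0.8]
grip_width: 0.094
grip_force: 0.0
```

>>> step_arm([
  {"dx":0,"dy":0,"dz":0,"rx":0,"ry":0,"rz":0,"claw":1},
  {"dx":0,"dy":0,"dz":0,"rx":0,"ry":0,"rz":0,"claw":1},
  {"dx":0,"dy":0,"dz":0,"rx":0,"ry":0,"rz":0,"claw":1},
  {"dx":0,"dy":0,"dz":0,"rx":0,"ry":0,"rz":0,"claw":1},
  {"dx":0,"dy":0,"dz":0,"rx":0,"ry":0,"rz":0,"claw":1},
  {"dx":0,"dy":0,"dz":0,"rx":0,"ry":0,"rz":0,"claw":1},
  {"dx":0,"dy":0,"dz":0,"rx":0,"ry":0,"rz":0,"claw":1},
  {"dx":0,"dy":0,"dz":0,"rx":0,"ry":0,"rz":0,"claw":1},
  {"dx":0,"dy":0,"dz":0,"rx":0,"ry":0,"rz":0,"claw":1},
  {"dx":0,"dy":0,"dz":0,"rx":0,"ry":0,"rz":0,"claw":1},
], grip_force=50)

```text
time_s: 5.2
ee_pos: [0.4957, -0.4381, 0.0384]
eef_rot: [3.142, -0.0, 1.952]
force: [1.6, 0.9, -0.3]
grip_width: 0.0173
grip_force: 0.8
```

>>> step_arm([
  {"dx":0,"dy":0,"dz":0,"rx":0,"ry":0,"rz":0,"claw":1},
  {"dx":0,"dy":0,"dz":0,"rx":0,"ry":0,"rz":0,"claw":1},
  {"dx":0,"dy":0,"dz":0,"rx":0,"ry":0,"rz":0,"claw":1},
  {"dx":0,"dy":0,"dz":-0.05,"rx":0,"ry":0,"rz":0,"claw":1},
  {"dx":0,"dy":0,"dz":-0.2,"rx":0,"ry":0,"rz":0,"claw":1},
  {"dx":0,"dy":0,"dz":-0.3,"rx":0,"ry":0,"rz":0,"claw":1},
  {"dx":0,"dy":0,"dz":-0.4,"rx":0,"ry":0,"rz":0,"claw":1},
  {"dx":0,"dy":0,"dz":-0.4,"rx":0,"ry":0,"rz":0,"claw":1},
  {"dx":0,"dy":0,"dz":-0.25,"rx":0,"ry":0,"rz":0,"claw":1},
  {"dx":0,"dy":0,"dz":0,"rx":0,"ry":0,"rz":0,"claw":1},
])

```text
time_s: 6.2
ee_pos: [0.4964, -0.439, 0.2027]
eef_rot: [3.139, 0.006, 1.952]
force: [-0.8, 0.1, -2.5]
grip_width: 0.0159
grip_force: 50.0
```

```bash
python3 - <<'E'
from station import telemetry
from h import *
o=telemetry.get_obs(); print(o["ee_pos"],o["eef_rot"],o["grip_force"],o["grip_width"],o["force"])
print(to_tool(o,np.array([.586,-.122,.20])-o["ee_pos"]), np.degrees(1.778-o["eef_rot"][2])/90)
E
```

```text
[ 0.49639916 -0.43895521  0.20268788] [3.13920822 0.00582699 1.95222842] 49.99917984008789 0.015913906735722995 [-0.76615662  0.08569208 -2.54691939]
[0.26083375 0.20114468 0.00164765] -0.11091725553181599
```

>>> step_arm([
  {"dx":0.15,"dy":0.12,"dz":0,"rx":0,"ry":0,"rz":0,"claw":1},
  {"dx":0.25,"dy":0.2,"dz":0,"rx":0,"ry":0,"rz":0,"claw":1},
  {"dx":0.3,"dy":0.23,"dz":0,"rx":0,"ry":0,"rz":0,"claw":1},
  {"dx":0.3,"dy":0.23,"dz":0,"rx":0,"ry":0,"rz":0,"claw":1},
  {"dx":0.3,"dy":0.23,"dz":0,"rx":0,"ry":0,"rz":0,"claw":1},
  {"dx":0.3,"dy":0.23,"dz":0,"rx":0,"ry":0,"rz":0,"claw":1},
  {"dx":0.3,"dy":0.23,"dz":0,"rx":0,"ry":0,"rz":0,"claw":1},
  {"dx":0.3,"dy":0.23,"dz":0,"rx":0,"ry":0,"rz":0,"claw":1},
  {"dx":0.25,"dy":0.2,"dz":0,"rx":0,"ry":0,"rz":0,"claw":1},
  {"dx":0.16,"dy":0.12,"dz":0,"rx":0,"ry":0,"rz":0,"claw":1},
])

```text
time_s: 7.2
ee_pos: [0.5855, -0.1174, 0.1962]
eef_rot: [-3.139, -0.002, 1.954]
force: [0.0, -0.7, -2.0]
grip_width: 0.0155
grip_force: 50.0
```

>>> step_arm([
  {"dx":0,"dy":0,"dz":0,"rx":0,"ry":0,"rz":0.055,"claw":1},
  {"dx":0,"dy":0,"dz":0,"rx":0,"ry":0,"rz":0.056,"claw":1},
  {"dx":0,"dy":0,"dz":0,"rx":0,"ry":0,"rz":0,"claw":1},
  {"dx":0,"dy":0,"dz":0,"rx":0,"ry":0,"rz":0,"claw":1},
])

```text
time_s: 7.6
ee_pos: [0.5854, -0.1201, 0.1971]
eef_rot: [-3.14, -0.001, 1.781]
force: [-0.0, 0.4, -2.3]
grip_width: 0.0158
grip_force: 50.0
```

```bash
cat > look2.py <<'E'
import sys
from station import telemetry, viewer
from h import *
o=telemetry.get_obs(); p=viewer.camera("wrist"); cv2.imwrite(f"pics/{sys.argv[1]}.png",p["img"][:,:,::-1])
np.savez(sys.argv[1]+".npz",**p); np.save(sys.argv[1]+"_o.npy",o,allow_pickle=True)
print(o["time_s"],o["ee_pos"],o["eef_rot"],o["qpos"],o["force"]); W=wristworld(o,p)
ok=p["z_map"]>0; hsv=cv2.cvtColor(p["img"],cv2.COLOR_RGB2HSV)
z0=o["ee_pos"][2]-.038
m=(hsv[...,0]>95)&(hsv[...,0]<130)&(hsv[...,1]>110)&ok&(abs(W[...,2]-z0-.008)<.008); P=W[m]
f=P[np.hypot(*(P[:,:2]-o["ee_pos"][:2]).T)<.08]
print("foot",len(f),rect(f[:,:2]),np.median(f[:,2]),np.linalg.lstsq(np.c_[f[:,:2]-o["ee_pos"][:2],np.ones(len(f))],f[:,2],rcond=None)[0])
near=np.hypot(W[...,0]-.586,W[...,1]+.122)<.11
b=W[ok&near&(W[...,2]>.006)&(W[...,2]<.02)&(hsv[...,1]<90)]; print("base",len(b),rect(b[:,:2]),np.median(b[:,2]))
m=ok&near&(W[...,2]>.066)&(W[...,2]<.093); v,u=np.nonzero(m)
for q in list(zip(u,v,W[m].round(4).tolist()))[::max(1,len(u)//12)]: print(q)
E
python3 look2.py w3
```

```text
7.6 [ 0.58544514 -0.12011424  0.19710966] [-3.13973209e+00 -9.70833555e-04  1.78075129e+00] [-2.63644984e-01  4.27363033e-01  1.40802365e+00  1.59322311e-05
  1.30830453e+00 -4.73605002e-01] [-0.04913017  0.44484161 -2.29885635]
foot 7234 (array([ 0.58547644, -0.12104314]), array([ 56.08505249, 112.24711609]), np.float32(1.7823526)) 0.16659715516338935 [-0.00238883 -0.00029244  0.16662304]
base 5228 (array([ 0.58739221, -0.1219977 ]), array([110.00123596, 159.09718323]), np.float32(1.7810225)) 0.011847422570297333
(np.int64(320), np.int64(191), [0.5766, -0.0781, 0.0673])
(np.int64(321), np.int64(191), [0.5774, -0.0778, 0.0683])
(np.int64(322), np.int64(191), [0.5782, -0.0774, 0.0702])
(np.int64(323), np.int64(191), [0.5791, -0.0775, 0.0679])
```

View pics/w3.png

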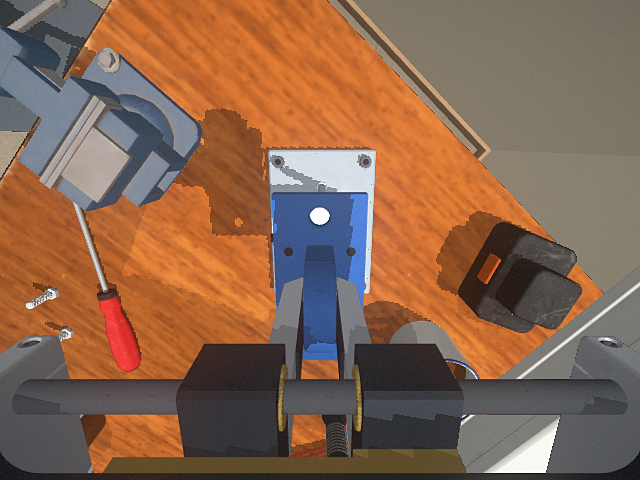

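The held block's foot is level and its hole shows at (320,215) over the nest. I shift slightly and go down to just above the pin tips, then look again.

>>> step_arm([
  {"dx":-0.013,"dy":0.013,"dz":0.1,"rx":0,"ry":0,"rz":0,"claw":1},
  {"dx":0,"dy":0,"dz":0.2,"rx":0,"ry":0,"rz":0,"claw":1},
  {"dx":0,"dy":0,"dz":0.2,"rx":0,"ry":0,"rz":0,"claw":1},
  {"dx":0,"dy":0,"dz":0.13,"rx":0,"ry":0,"rz":0,"claw":1},
  {"dx":0,"dy":0,"dz":0,"rx":0,"ry":0,"rz":0,"claw":1},
  {"dx":0,"dy":0,"dz":0,"rx":0,"ry":0,"rz":0,"claw":1},
])

```text
time_s: 8.25
ee_pos: [0.5877, -0.1218, 0.1358]
eef_rot: [3.141, 0.0, 1.778]
force: [0.3, 0.8, -2.1]
grip_width: 0.0158
grip_force: 50.0
```

```bash
python3 look2.py w4; python3 - <<'E'
import cv2
from station import viewer
a=cv2.imread("pics/w4.png")[150:300,240:400]; 
p=viewer.camera("scene"); b=p["img"][150:260,230:350,::-1]
t=viewer.camera("top")["img"][180:290,150:270,::-1]
r=lambda i:cv2.resize(i,(400,int(i.shape[0]*400/i.shape[1])),interpolation=cv2.INTER_CUBIC)
a,b=r(a),r(b); t=r(t)
h=max(len(a),len(b)); pad=lambda i:cv2.copyMakeBorder(i,0,h-len(i),0,0,0)
cv2.imwrite("pics/c4.png",cv2.hconcat([pad(a),pad(b)]))
E
```

```text
8.25 [ 0.5877131  -0.12177781  0.13575551] [3.14134751e+00 1.22138222e-04 1.77822136e+00] [-2.65333958e-01  4.90113836e-01  1.46594190e+00  3.11127546e-06
  1.18526305e+00 -4.72760173e-01] [ 0.33858512  0.82034833 -2.10293142]
foot 7332 (array([ 0.58779858, -0.12282497]), array([ 56.11170197, 112.76656342]), np.float32(1.7794266)) 0.10519576157740193 [ 0.0005068  -0.0017798   0.10527308]
base 8678 (array([ 0.58733881, -0.12192825]), array([110.15706635, 158.65161133]), np.float32(1.782034)) 0.011893873183935921
(np.int64(316), np.int64(208), [0.5766, -0.0805, 0.0837])
(np.int64(320), np.int64(208), [0.579, -0.0794, 0.0867])
(np.int64(314), np.int64(209), [0.5756, -0.0823, 0.0792])
(np.int64(318), np.int64(209), [0.5779, -0.0802, 0.0874])
(np.int64(322), np.int64(209), [0.5805, -0.0803, 0.0843])
(np.int64(315), np.int64(210), [0.5763, -0.0824, 0.0818])
(np.int64(319), np.int64(210), [0.5786, -0.0806, 0.088])
(np.int64(323), np.int64(210), [0.5813, -0.0809, 0.0837])
(np.int64(316), np.int64(211), [0.577, -0.0825, 0.0839])
(np.int64(320), np.int64(211), [0.5793, -0.0809, 0.0888])
(np.int64(324), np.int64(211), [0.5824, -0.0824, 0.0785])
(np.int64(318), np.int64(212), [0.5783, -0.082, 0.088])
(np.int64(322), np.int64(212), [0.5809, -0.0822, 0.0841])
(np.int64(318), np.int64(213), [0.5785, -0.0832, 0.0853])
(np.int64(322), np.int64(213), [0.5814, -0.084, 0.0788])
```

View pics/c4.png

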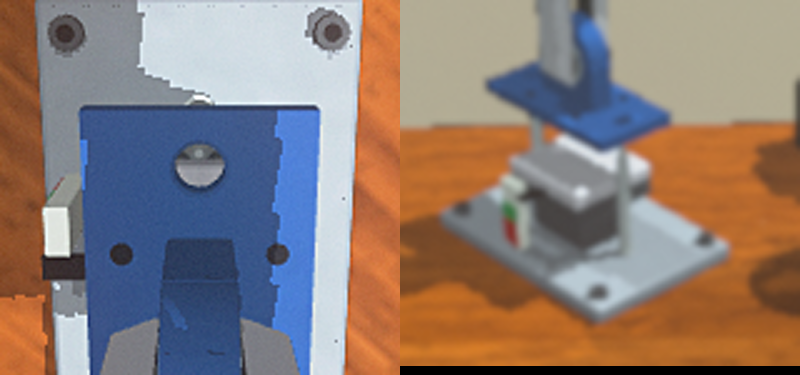

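The pin tip shows through the hole at (200,155) in the left crop, nearly concentric; it measures about 0.7 mm off along tool x. I correct that and insert.

>>> step_arm([
  {"dx":0.007,"dy":-0.001,"dz":0.03,"rx":0,"ry":0,"rz":0,"claw":1},
  {"dx":0,"dy":0,"dz":0.05,"rx":0,"ry":0,"rz":0,"claw":1},
  {"dx":0,"dy":0,"dz":0.05,"rx":0,"ry":0,"rz":0,"claw":1},
  {"dx":0,"dy":0,"dz":0.05,"rx":0,"ry":0,"rz":0,"claw":1},
  {"dx":0,"dy":0,"dz":0,"rx":0,"ry":0,"rz":0,"claw":1},
])

```text
time_s: 8.9
ee_pos: [0.5869, -0.1209, 0.1164]
eef_rot: [-3.14, -0.001, 1.778]
force: [-0.5, 0.8, -2.1]
grip_width: 0.0158
grip_force: 50.0
```

>>> step_arm([
  {"dx":0,"dy":0,"dz":0.05,"rx":0,"ry":0,"rz":0,"claw":1},
  {"dx":0,"dy":0,"dz":0.05,"rx":0,"ry":0,"rz":0,"claw":1},
  {"dx":0,"dy":0,"dz":0.03,"rx":0,"ry":0,"rz":0,"claw":1},
  {"dx":0,"dy":0,"dz":0,"rx":0,"ry":0,"rz":0,"claw":1},
], grip_force=60)

```text
time_s: 9.3
ee_pos: [0.587, -0.121, 0.1039]
eef_rot: [-3.141, -0.0, 1.778]
force: [0.2, -0.5, -2.1]
grip_width: 0.0155
grip_force: 60.0
```

```bash
python3 look2.py w5 | head -5; python3 - <<'E'
import cv2
from station import viewer
a=cv2.imread("pics/w5.png")[150:300,240:400]; 
b=viewer.camera("scene")["img"][150:260,230:350,::-1]
r=lambda i:cv2.resize(i,(400,375),interpolation=cv2.INTER_CUBIC)
cv2.imwrite("pics/c5.png",cv2.hconcat([r(a),r(b)]))
E
```

```text
9.3 [ 0.58704812 -0.12096694  0.10386683] [-3.14081057e+00 -3.93583877e-04  1.77793848e+00] [-2.64314318e-01  5.25580714e-01  1.49306151e+00 -5.06205336e-06
  1.12382596e+00 -4.71454439e-01] [ 0.20664872 -0.47881651 -2.05663801]
foot 7283 (array([ 0.58694794, -0.12180501]), array([ 56.05622864, 112.28048706]), np.float32(1.77641)) 0.07331376663709235 [-0.00026838 -0.00249368  0.0733923 ]
base 11343 (array([ 0.58749957, -0.12223209]), array([109.92742157, 159.26452637]), np.float32(1.7797327)) 0.011899155178524523
(np.int64(275), np.int64(192), [0.5495, -0.0725, 0.0665])
```

View pics/c5.png

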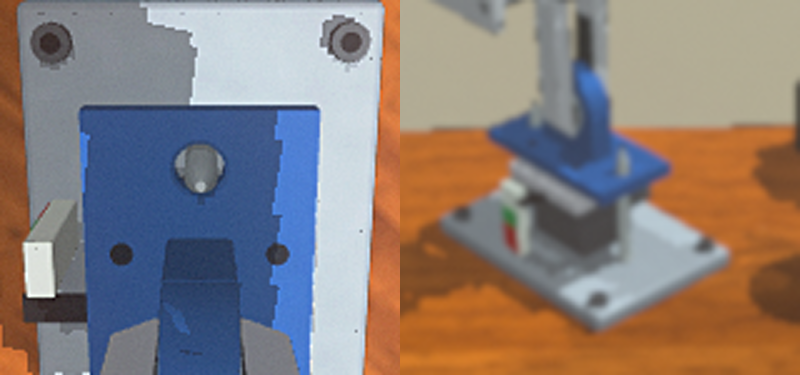

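The pin stands up through the near hole at (200,168) in the left crop and the other one shows in the scene crop at (622,160). There is no side force. I press in stages.

>>> step_arm([
  {"dx":0,"dy":0,"dz":0.03,"rx":0,"ry":0,"rz":0,"claw":1},
  {"dx":0,"dy":0,"dz":0.02,"rx":0,"ry":0,"rz":0,"claw":1},
  {"dx":0,"dy":0,"dz":0.02,"rx":0,"ry":0,"rz":0,"claw":1},
  {"dx":0,"dy":0,"dz":0.02,"rx":0,"ry":0,"rz":0,"claw":1},
  {"dx":0,"dy":0,"dz":0.02,"rx":0,"ry":0,"rz":0,"claw":1},
  {"dx":0,"dy":0,"dz":0.02,"rx":0,"ry":0,"rz":0,"claw":1},
  {"dx":0,"dy":0,"dz":0,"rx":0,"ry":0,"rz":0,"claw":1},
  {"dx":0,"dy":0,"dz":0,"rx":0,"ry":0,"rz":0,"claw":1},
])

```text
time_s: 10.2
ee_pos: [0.5873, -0.121, 0.0918]
eef_rot: [3.141, 0.0, 1.778]
force: [-4.2, 0.4, 6.1]
grip_width: 0.0158
grip_force: 60.0
```

>>> step_arm([
  {"dx":0,"dy":0,"dz":0.025,"rx":0,"ry":0,"rz":0,"claw":1},
  {"dx":0,"dy":0,"dz":0.025,"rx":0,"ry":0,"rz":0,"claw":1},
  {"dx":0,"dy":0,"dz":0.015,"rx":0,"ry":0,"rz":0,"claw":1},
  {"dx":0,"dy":0,"dz":0,"rx":0,"ry":0,"rz":0,"claw":1},
  {"dx":0,"dy":0,"dz":0,"rx":0,"ry":0,"rz":0,"claw":1},
  {"dx":0,"dy":0,"dz":0,"rx":0,"ry":0,"rz":0,"claw":1},
])

```text
time_s: 10.8
ee_pos: [0.5874, -0.1211, 0.0858]
eef_rot: [3.141, 0.0, 1.778]
force: [-5.6, 1.5, 10.4]
grip_width: 0.0154
grip_force: 60.0
```

```bash
python3 look2.py w6 | head -5; python3 - <<'E'
import cv2
from station import viewer,telemetry
for i in range(4): viewer.camera("top"); o=telemetry.get_obs(); print(o["force"].round(2),o["moment"].round(2),o["ee_pos"].round(4))
a=cv2.imread("pics/w6.png")[150:300,240:400]; 
b=viewer.camera("scene")["img"][180:250,235:335,::-1]
r=lambda i:cv2.resize(i,(400,375),interpolation=cv2.INTER_CUBIC)
cv2.imwrite("pics/c6.png",cv2.hconcat([r(a),r(b)]))
E
```

```text
10.8 [ 0.58738369 -0.12105145  0.08576984] [3.14115707e+00 2.74450159e-04 1.77798297e+00] [-2.64286286e-01  5.48102477e-01  1.50516085e+00 -5.26923244e-05
  1.08781660e+00 -4.71448534e-01] [-5.5672291   1.51162682 10.36953811]
foot 7089 (array([ 0.58718311, -0.12211549]), array([ 56.07207108, 112.7233963 ]), np.float32(1.7729402)) 0.05524063933468351 [ 0.00044055 -0.00290514  0.05534642]
base 13271 (array([ 0.58661963, -0.11860123]), array([110.32489777, 152.04536438]), np.float32(1.7790732)) 0.011850476377198382
(np.int64(319), np.int64(216), [0.5778, -0.0774, 0.0677])
[-5.29  1.83 11.28] [0.21 1.11 0.05] [ 0.5874 -0.121   0.0858]
[-5.7   1.03 10.25] [0.24 1.12 0.04] [ 0.5874 -0.1211  0.0858]
[-5.68  0.69 10.4 ] [ 0.23  1.1  -0.03] [ 0.5874 -0.121   0.0858]
[-5.31  0.96  9.7 ] [0.24 1.15 0.06] [ 0.5874 -0.1211  0.0858]
```

View pics/c6.png

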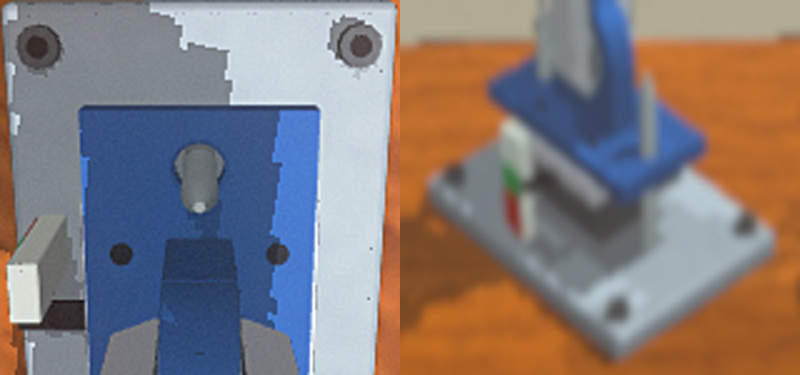

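The foot lies on the platen about 12.7 mm down, with both pins through. The pointer is in the green at about (525,180) in the right crop, and the load comes to about 12.7 N. I nudge it to mid-green and hold.

>>> step_arm([
  {"dx":0,"dy":0,"dz":0.014,"rx":0,"ry":0,"rz":0,"claw":1},
  {"dx":0,"dy":0,"dz":0,"rx":0,"ry":0,"rz":0,"claw":1},
  {"dx":0,"dy":0,"dz":0,"rx":0,"ry":0,"rz":0,"claw":1},
  {"dx":0,"dy":0,"dz":0,"rx":0,"ry":0,"rz":0,"claw":1},
  {"dx":0,"dy":0,"dz":0,"rx":0,"ry":0,"rz":0,"claw":1},
  {"dx":0,"dy":0,"dz":0,"rx":0,"ry":0,"rz":0,"claw":1},
  {"dx":0,"dy":0,"dz":0,"rx":0,"ry":0,"rz":0,"claw":1},
  {"dx":0,"dy":0,"dz":0,"rx":0,"ry":0,"rz":0,"claw":1},
  {"dx":0,"dy":0,"dz":0,"rx":0,"ry":0,"rz":0,"claw":1},
  {"dx":0,"dy":0,"dz":0,"rx":0,"ry":0,"rz":0,"claw":1},
])

```text
time_s: 12.1
ee_pos: [0.5874, -0.1211, 0.0845]
eef_rot: [3.141, 0.0, 1.778]
force: [-6.1, 1.7, 11.3]
grip_width: 0.0158
grip_force: 60.0
```

>>> step_arm([
  {"dx":0,"dy":0,"dz":0,"rx":0,"ry":0,"rz":0,"claw":1},
  {"dx":0,"dy":0,"dz":0,"rx":0,"ry":0,"rz":0,"claw":1},
  {"dx":0,"dy":0,"dz":0,"rx":0,"ry":0,"rz":0,"claw":1},
  {"dx":0,"dy":0,"dz":0,"rx":0,"ry":0,"rz":0,"claw":1},
  {"dx":0,"dy":0,"dz":0,"rx":0,"ry":0,"rz":0,"claw":1},
  {"dx":0,"dy":0,"dz":0,"rx":0,"ry":0,"rz":0,"claw":1},
  {"dx":0,"dy":0,"dz":0,"rx":0,"ry":0,"rz":0,"claw":1},
  {"dx":0,"dy":0,"dz":0,"rx":0,"ry":0,"rz":0,"claw":1},
  {"dx":0,"dy":0,"dz":0,"rx":0,"ry":0,"rz":0,"claw":1},
  {"dx":0,"dy":0,"dz":0,"rx":0,"ry":0,"rz":0,"claw":1},
])

```text
time_s: 13.1
ee_pos: [0.5874, -0.1211, 0.0845]
eef_rot: [3.141, 0.0, 1.778]
force: [-6.6, 1.1, 11.2]
grip_width: 0.0159
grip_force: 60.0
```

>>> step_arm([
  {"dx":0,"dy":0,"dz":0,"rx":0,"ry":0,"rz":0,"claw":1},
  {"dx":0,"dy":0,"dz":0,"rx":0,"ry":0,"rz":0,"claw":1},
  {"dx":0,"dy":0,"dz":0,"rx":0,"ry":0,"rz":0,"claw":1},
  {"dx":0,"dy":0,"dz":0,"rx":0,"ry":0,"rz":0,"claw":1},
  {"dx":0,"dy":0,"dz":0,"rx":0,"ry":0,"rz":0,"claw":1},
  {"dx":0,"dy":0,"dz":0,"rx":0,"ry":0,"rz":0,"claw":1},
  {"dx":0,"dy":0,"dz":0,"rx":0,"ry":0,"rz":0,"claw":1},
  {"dx":0,"dy":0,"dz":0,"rx":0,"ry":0,"rz":0,"claw":1},
  {"dx":0,"dy":0,"dz":0,"rx":0,"ry":0,"rz":0,"claw":1},
  {"dx":0,"dy":0,"dz":0,"rx":0,"ry":0,"rz":0,"claw":1},
])

```text
time_s: 14.1
ee_pos: [0.5874, -0.1211, 0.0845]
eef_rot: [3.141, 0.0, 1.778]
force: [-6.5, 2.0, 10.8]
grip_width: 0.016
grip_force: 60.0
```

>>> step_arm([
  {"dx":0,"dy":0,"dz":0,"rx":0,"ry":0,"rz":0,"claw":1},
  {"dx":0,"dy":0,"dz":0,"rx":0,"ry":0,"rz":0,"claw":1},
  {"dx":0,"dy":0,"dz":0,"rx":0,"ry":0,"rz":0,"claw":1},
  {"dx":0,"dy":0,"dz":0,"rx":0,"ry":0,"rz":0,"claw":1},
  {"dx":0,"dy":0,"dz":0,"rx":0,"ry":0,"rz":0,"claw":1},
  {"dx":0,"dy":0,"dz":0,"rx":0,"ry":0,"rz":0,"claw":1},
  {"dx":0,"dy":0,"dz":0,"rx":0,"ry":0,"rz":0,"claw":1},
  {"dx":0,"dy":0,"dz":0,"rx":0,"ry":0,"rz":0,"claw":1},
  {"dx":0,"dy":0,"dz":0,"rx":0,"ry":0,"rz":0,"claw":1},
  {"dx":0,"dy":0,"dz":0,"rx":0,"ry":0,"rz":0,"claw":1},
])

```text
time_s: 15.1
ee_pos: [0.5874, -0.1211, 0.0845]
eef_rot: [3.141, 0.0, 1.778]
force: [-6.4, 1.4, 11.3]
grip_width: 0.0153
grip_force: 60.0
```

```bash
python3 look2.py w7 | sed -n 1,4p
```

```text
15.1 [ 0.58739304 -0.1210658   0.08445989] [3.14110901e+00 2.82922550e-04 1.77798683e+00] [-2.64311409e-01  5.49782103e-01  1.50596887e+00 -3.65990813e-05
  1.08528230e+00 -4.71484908e-01] [-6.4109824   1.42980579 11.26946846]
foot 7086 (array([ 0.58724243, -0.12217207]), array([ 56.11662292, 112.89526367]), np.float32(1.7729899)) 0.05392872445261773 [ 0.00079926 -0.00271647  0.05402841]
base 13433 (array([ 0.58669189, -0.11820676]), array([110.08595276, 151.40359497]), np.float32(1.780215)) 0.01184746554749011
```

The push is steady at about 13.4 N, with the platen 14 mm down, and has been held for 4 s.

```bash
python3 -c "
from station import hand_in
print(hand_in())"
```

```text
the job is handed in; nothing more can be done
None
```

The bearing block is on the nest with both pins up through its foot, held down at about 13–14 N (mid-green, measured) for 4 s and still gripped; I handed the job in at about 15 s of the 45 s allowed.

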